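# Clamp the painted panel to its easel

## Task

A painted panel stands in its rest on the leaning board of the table easel, its top edge a little higher than the board's. Take the large spring clamp off the rim of the wooden caddy by squeezing its handles, and clip it over panel and board together at the middle of the panel, in line with the board and gently pushed fully home, so that its pivot barrel rests on the panel's top edge; then let go. Do not press hard or change the board's lean, and leave the pot and the small clip on the caddy where they are.

Things in the scene. Friction and masses are not known exactly. Their poses are not given: they have to be found in the camera images.
- clip: Large dark steel spring clamp, 95 mm tall, 30 mm wide (y), 90 g, black handle ends, rubber jaw pads; starts on the caddy's long wall at its -x side, jaws down. Origin on its pivot, a 14 mm barrel along y; z to the handles, x across the jaws, the way it is squeezed. This body carries the +x jaw and handle. In an even squeeze each half turns 0.18 rad about y
- clip_jaw (a joint): Angle of the clamp's other half (rad): 0 when it grips 10 mm, 0.36 fully squeezed open, -0.25 shut on nothing; a spring closes it
- board (a joint): Lean of the easel board (rad) from upright, towards its back (-x of the easel, the robot's side); held by stiff friction hinges 205 mm below the top edge, moves if the top edge is pushed across with over 8 N
- easel: Wooden foot of the easel, fixed, 220 x 250 mm, 22 mm high with two 72 mm high cheeks; origin at the centre of its underside, x towards the painted side
- caddy: Open wooden supply box, fixed, 160 (x) x 230 (y) mm, 80 mm high, walls 10 mm thick; origin at the centre of its underside. The clamp stands on the wall whose middle lies at x = -75 mm
- pot: Paint pot standing in the caddy, 54 mm diameter, 62 mm tall, origin at its underside. Leave it
- small_clip: Small steel binder clip, 18 mm wide and 45 mm tall, sitting on the caddy's other long wall (x = +75 mm); origin where it rests on the wall's top. Leave it
- clip_grip (a point): Point midway between the handles, 40 mm above the pivot, to squeeze about. Handles are flat plates 28 mm wide, 12 to 58 mm above the pivot, each splayed 0.18 rad as parked: here about 46 mm over their outsides; 32 mm and parallel when fully squeezed, at a hard stop, which takes about 15 N
- clip_throat (a point): Underside of the pivot barrel, 7 mm below the origin: the gripped edge enters until it meets this. Jaws reach 31 mm below this point; the pads are flat and parallel when they grip 10 mm, and gape 24 mm at the tips when fully squeezed
- board_top (a point): Middle of the easel board's top edge, at mid-thickness of the 10 mm to grip: 6 mm plywood board, 230 mm wide, with the painted panel, 150 mm wide and 4 mm thick, against its front, centred. The PANEL's top edge stands 2 to 16 mm higher than this point; how much is not measured: see or feel it. z up along the board, y along the edge, x out of the painted face

How it is judged:
By the outcome, as a careful person would: the job done as asked, in the order asked, and still so for the second after the job is handed in, with the robot touching nothing.
It also fails if it takes over 53 s, if anything falls off the work surface, if the arm or the gripper's body presses on something with over 40 N, if the wrist force passes 120 N, or if a joint passes its speed limit or range.

## Robot

A 7-joint arm with a two-finger parallel gripper is mounted at the origin on the work surface. World frame = base frame: x ahead of the robot, y to its left, z up, the work surface at z = 0. Lengths are in m, angles in rad, forces in N, time in s.
With the tool pointing down it reaches from about 0.4 to 0.85 m from the base axis. Payload 10.4 kg.
Tool frame: the origin (TCP) lies midway between the tips of the shut fingers; the grasp point (between the pads) lies r.grip_point_offset behind it (r.grip_point_offset is the distance from the TCP to the grasp point, in m); z points along the fingers, y is the line along which they close (so a half turn about z gives the same grasp; the last joint's range is limited). The gripper opens to 87 mm and grips with 3 to 60 N. Pads are 19 mm wide; open, the fingers measure 117 mm over their backs; the gripper's body (75 mm by 190 mm) begins 51 mm behind the grasp point.
Start: joints at [-1.188, 0.332, -0.065, 1.46, 0.022, 1.35, -0.088], TCP at [0.247, 0.574, 0.223] pointing down, gripper open.
Joint ranges: [-2.6, 2.6], [-0.5, 2.12], [-1.47, 1.34], [0.16, 2.42], [-1.27, 4.41], [0.06, 2.06], [-2.6, 2.6]. Speed limits (rad/s): [2.22, 2.22, 2.79, 2.79, 3.14, 3.14, 3.14].

## Interface

Orientations are given as a unit quaternion [x, y, z, w].
In Python, from bench import r gives the robot as it stands.
- The arm moves only by the tool play_rows, never from a script. Its arguments are lists of equal length, an entry for each row: "claw": the closure, from 0 (fully open) to 1 (shut); "delta_pos": the shift along the tool's x, y, z scaled (see below), a list of three; "delta_rot": the turn, a rotation vector about the tool's x, y, z scaled (see below), a list of three. A call has 1 to 8 rows; each row shifts and turns the commanded pose from where the row before left it, along the tool's axes as they then stand; what a row does not reach is not made up. The controller multiplies each number of a shift by 200 mm and each number of a turn by pi rad. A row lasts 1/10 s, in which the tool goes at most 50 mm and 8.59 degrees, less where a joint would pass 70% of its speed; a pose out of reach is approached as far as the arm can. A call with a number of a shift or a turn outside -1 to 1 is refused whole. A call with a gripper value outside its range is refused whole. The fingers move at their own pace and stop on an object; "squeeze" is the grip in N (left out, the last holds). Time passes only in rows, so rows that do not move let the fingers close. It gives the time, the measured TCP pose, the force, the opening and the grip force at its end, in the units of the state.
- r.read_state(): the state, without advancing time (a new reading comes with each control period).
- r.camera(name): name is "scene" or "top" or "wrist"; returns a dict with "pixels" (400x640x3 uint8, red, green, blue), "camera_matrix" (3x3 intrinsics, pixels), "cam_to_world" (4x4, takes a point from camera to world coordinates); the wrist camera has in their place "hand_eye" (4x4, takes a point from camera to tool coordinates, whose origin is the TCP and whose axes are the flange's). Camera axes: x right, y up, looking along -z (the intrinsics and any distortion apply to the point x, -y, -z); pixel columns grow to the right and rows downward; lengths in m; the calibration is good to about 2 mm. The wrist camera is an equidistant fisheye: a pixel r from the principal point sees the ray r / f radians off the axis. A picture is of the moment at which its call begins: read the wrist's pose just before it. There is no depth.
- r.close_job(): hands the job in; it is judged then, once.
The state is a dict: "time": time; "joint_positions": joint angles; "joint_vel": joint speeds; "joint_torque": joint torques, N m; "ee_pos": TCP position; "eef_rot": TCP orientation; "ft_force": force on the tool from outside, world axes, zero at the start; "torque": the same for the moment, N m; "width": finger opening in m; "grip_force": force on a finger pad.
Only numpy, scipy, OpenCV 4.12 (cv2) and the standard library are available. Lean on these libraries where they do the work, as an engineer would, in place of code of your own. Each camera call takes 0.05 s, during which the arm holds its last target. There are 200 camera calls.

## Working session

There is one attempt and no reset: what is moved stays moved. The work goes in short steps, Python scripts to look and compute and a tool call to move; the robot and the scene stay as the last step left them, time stands still between calls to the robot, and variables do not carry over. Pictures are saved under pics/ and viewed, at most 10 in all, crops included, and the job is handed in when it is done.

Besides the shell and the picture viewer there is one more tool, called after ">>>" in YAML: its name, and indented under it one key for each argument. play_rows: Moves the arm, as the interface text tells. Shifts and turns lie within -1 to 1; 1 stands for 200 mm of shift or pi rad of turn. Its arguments: {"type":"object","properties":{"claw":{"type":"array"},"delta_pos":{"type":"array"},"delta_rot":{"type":"array"},"squeeze":{"type":"number"}},"required":["claw","delta_pos","delta_rot"]}

```bash
ls; mkdir -p pics; python3 - <<'E'
from bench import r
import cv2,numpy as np
s=r.read_state(); print({k:np.round(v,4) for k,v in s.items()}, r.grip_point_offset)
for n in("scene","top"):
    c=r.camera(n); cv2.imwrite(f"pics/{n}0.png",c["pixels"][...,::-1]); print(n,c["camera_matrix"],c["cam_to_world"].round(4).tolist(),[k for k in c])
E
```

```text
pics
{'time': np.float64(0.0), 'joint_positions': array([-1.1876,  0.3328, -0.0647,  1.461 ,  0.0216,  1.3499, -0.0885]), 'joint_vel': array([ 0.0007,  0.0025,  0.0002,  0.0006, -0.0003, -0.0015,  0.0005]), 'joint_torque': array([ 5.00000e-04, -6.23234e+01,  2.55000e-02, -3.89919e+01,
       -6.12000e-02,  3.91000e-02,  1.00000e-04]), 'ee_pos': array([0.2466, 0.5739, 0.2217]), 'eef_rot': array([ 2.015e-01,  9.795e-01, -7.000e-04, -1.000e-04]), 'ft_force': array([0.143 , 0.0329, 0.6791]), 'torque': array([ 0.0154, -0.0035, -0.0429]), 'grip_force': np.float64(0.0), 'width': np.float64(0.0871)} 0.0187
scene [[440.81576444   0.         324.26225819]
 [  0.         440.81576444 201.41920792]
 [  0.           0.           1.        ]] [[-0.8218, -0.4248, 0.3797, 0.8898], [0.5698, -0.6153, 0.5447, 0.5495], [0.0022, 0.664, 0.7477, 0.8522], [0.0, 0.0, 0.0, 1.0]] ['pixels', 'camera_matrix', 'cam_to_world']
top [[469.24281538   0.         322.24596427]
 [  0.         469.24281538 197.29727122]
 [  0.           0.           1.        ]] [[0.024, 0.9812, -0.1916, 0.3427], [-0.9996, 0.0264, 0.0097, 0.0251], [0.0146, 0.1913, 0.9814, 1.1195], [0.0, 0.0, 0.0, 1.0]] ['pixels', 'camera_matrix', 'cam_to_world']
```

View pics/scene0.png

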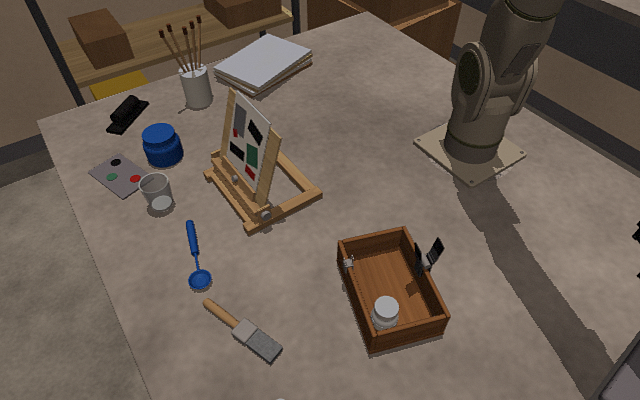

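View pics/top0.png

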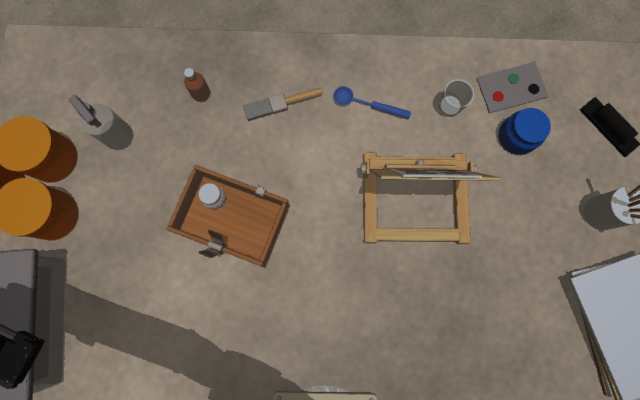

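The scene view shows the clamp at about (428,258) on the caddy's robot-side wall and the easel at (250,160). In the top view the clamp is at (213,244) and the board's top edge is at about (375..500,175). I'll enlarge these areas.

```bash
python3 - <<'E'
import cv2,numpy as np
s=cv2.imread("pics/scene0.png");t=cv2.imread("pics/top0.png")
def crop(im,x,y,w,h,W,H):
    o=cv2.resize(im[y:y+h,x:x+w],(W,H),interpolation=cv2.INTER_CUBIC)
    k=W/w
    for a in range(x-x%10+10,x+w,10):
        X=int((a-x)*k);cv2.line(o,(X,0),(X,5 if a%50 else 14),(0,255,255),1)
        if a%20==0:cv2.putText(o,str(a),(X-8,22),0,.3,(0,255,255))
    for b in range(y-y%10+10,y+h,10):
        Y=int((b-y)*k);cv2.line(o,(0,Y),(5,Y),(0,255,255),1)
        if b%20==0:cv2.putText(o,str(b),(7,Y+3),0,.3,(0,255,255))
    return o
a=crop(s,330,220,130,97,400,300);b=crop(t,160,160,134,100,400,300)
c=crop(s,200,80,133,155,515,600)[:600,:400]
cv2.imwrite("pics/caddy.png",np.hstack([np.vstack([crop(s,330,220,80*2,60*2,400,300),b]),crop(s,395,225,60,90,400,600)]))
cv2.imwrite("pics/easel.png",np.vstack([crop(t,350,140,160,60,800,300),np.hstack([crop(s,200,80,100,75,400,300),crop(s,200,150,133,100,400,300)])]))
E
```

```text
(no output)
```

View pics/caddy.png

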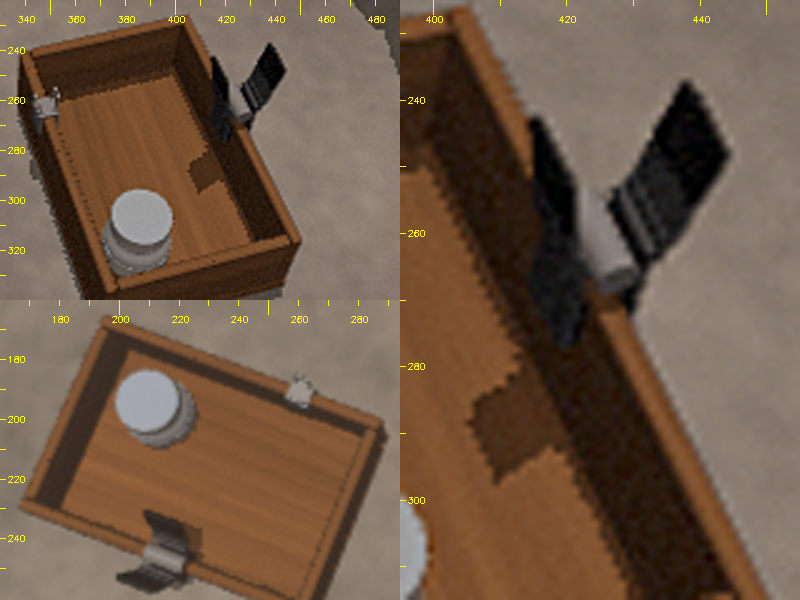

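View pics/easel.png

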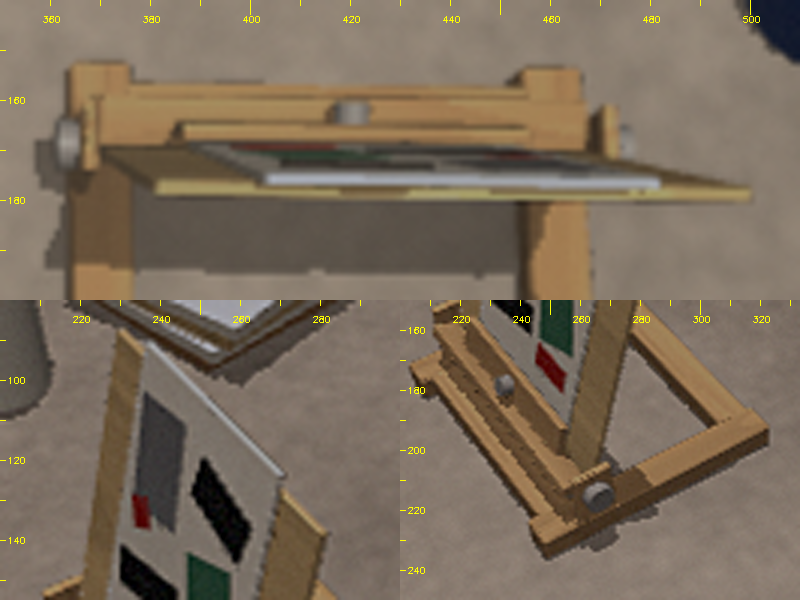

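The crops give these positions:
- **Clamp:** its barrel runs from about (425,255) to (430,267) in the scene view, and sits at about (213,246) in the top view.
- **Board top corners:** (381,177) and (500,178.5) in the top view; (229.5,87) and (282,137.5) in the scene view.
- **Panel top corners:** (403,176) and (482,177) in the top view; (236,90.5) and (271,122.5) in the scene view.

Next I'll triangulate.

```bash
cat > h.py <<'E'
import numpy as np
from scipy.optimize import least_squares
from scipy.spatial.transform import Rotation as R
S=dict(K=(440.816,324.262,201.419),T=np.array([[-0.8218,-0.4248,0.3797,0.8898],[0.5698,-0.6153,0.5447,0.5495],[0.0022,0.664,0.7477,0.8522],[0,0,0,1.]]))
T=dict(K=(469.243,322.246,197.297),T=np.array([[0.024,0.9812,-0.1916,0.3427],[-0.9996,0.0264,0.0097,0.0251],[0.0146,0.1913,0.9814,1.1195],[0,0,0,1.]]))
def proj(c,P):
    p=(np.atleast_2d(P)-c['T'][:3,3])@c['T'][:3,:3]; f,u,v=c['K']
    return np.c_[u-f*p[:,0]/p[:,2], v+f*p[:,1]/p[:,2]]
def tri(s,t,x0=(.5,0,.1)):
    q=least_squares(lambda X:np.r_[proj(S,X)[0]-s,proj(T,X)[0]-t],x0); return q.x,np.abs(q.fun).max()
def onz(c,p,z):
    return least_squares(lambda X:proj(c,[X[0],X[1],z])[0]-p,[.5,0]).x
E
python3 - <<'E'
from h import *
np.set_printoptions(precision=4,suppress=True)
c=dict(bl=((229.5,87),(381,177.2)),br=((282,137.5),(500,178.7)),pl=((236,90.5),(403,176)),pr=((271,122.5),(482,176.8)),
 knob=((265.5,215),(363,169)), barrel=((427,260),(214.5,246)))
for k,v in c.items(): print(k,*tri(*v))
print("swapped corners"); 
for a,b in(("bl","br"),("br","bl"),("pl","pr"),("pr","pl")): print(a,b,*tri(c[a][0],c[b][1]))
P=[onz(T,p,.08) for p in((166.7,229.7),(195.2,165),(288.6,200.3),(265,265))]; print(np.array(P))
P=np.array(P);print(np.linalg.norm(np.roll(P,-1,0)-P,axis=1),P.mean(0))
for p in((443,315),(405,228),(338,240),(370,348)):print(onz(S,p,.08))
E
```

```text
bl [ 0.5745 -0.1148  0.3435] 33.11376123066714
br [ 0.5341 -0.3319  0.1084] 37.36183447374435
pl [ 0.5694 -0.1459  0.3224] 22.32927790200023
pr [ 0.5427 -0.2856  0.1777] 24.347193831359363
knob [ 0.6216 -0.0795  0.0495] 0.21241003297819816
barrel [0.4263 0.2487 0.0963] 1.4970762530101638
swapped corners
bl br [ 0.5591 -0.325   0.2437] 0.2528977444316354
br bl [ 0.5539 -0.0938  0.2456] 1.1977926392564768
pl pr [ 0.5592 -0.2862  0.2555] 0.07128080919673607
pr pl [ 0.5547 -0.1342  0.2592] 0.729718420587858
[[0.4632 0.3577]
 [0.6128 0.306 ]
 [0.5367 0.0904]
 [0.3911 0.1366]]
[0.1583 0.2287 0.1527 0.2326] [0.501  0.2227]
[0.4764 0.3538]
[0.3949 0.154 ]
[0.537  0.0961]
[0.6317 0.3254]
```

```bash
cat >> h.py <<'E'
np.set_printoptions(precision=4,suppress=True)
def ori(tz,ty):
    "rotation with tool z along tz, tool y along ty"
    tz=np.array(tz,float);tz/=np.linalg.norm(tz);ty=np.array(ty,float);ty-=tz*(ty@tz);ty/=np.linalg.norm(ty)
    return R.from_matrix(np.c_[np.cross(ty,tz),ty,tz])
def plan(s,pos,rot,n):
    p0=np.array(s['ee_pos']);q=R.from_quat(s['eef_rot']); rv=(q.inv()*rot).as_rotvec()/n; dp=(np.array(pos)-p0)/n
    print("time",s['time'],"rv/row",rv/np.pi)
    D=[]
    for i in range(n):
        D.append((q.inv().apply(dp)/.2).round(3).tolist()); q=q*R.from_rotvec(rv)
    print("pos",D); print("rot",(rv/np.pi).round(4).tolist())
E
python3 - <<'E'
from bench import r
from h import *
plan(r.read_state(),(.43,.2475,.24),ori([0,0,-1],[.944,-.33,0]),14)
E
```

```text
time 0.1 rv/row [-0.      0.      0.0341]
pos [[-0.106, -0.081, -0.006], [-0.114, -0.069, -0.006], [-0.121, -0.057, -0.006], [-0.126, -0.044, -0.006], [-0.13, -0.03, -0.006], [-0.133, -0.016, -0.006], [-0.134, -0.001, -0.006], [-0.133, 0.013, -0.006], [-0.131, 0.027, -0.006], [-0.127, 0.041, -0.006], [-0.122, 0.054, -0.006], [-0.116, 0.067, -0.006], [-0.108, 0.079, -0.006], [-0.099, 0.09, -0.006]]
rot [-0.0, 0.0, 0.0341]
```

>>> play_rows:
  claw: [0,0,0,0,0,0,0]
  delta_pos:
    - [-0.106,-0.081,-0.006]
    - [-0.114,-0.069,-0.006]
    - [-0.121,-0.057,-0.006]
    - [-0.126,-0.044,-0.006]
    - [-0.13,-0.03,-0.006]
    - [-0.133,-0.016,-0.006]
    - [-0.134,0,-0.006]
  delta_rot:
    - [0,0,0.034]
    - [0,0,0.034]
    - [0,0,0.034]
    - [0,0,0.034]
    - [0,0,0.034]
    - [0,0,0.034]
    - [0,0,0.034]

```text
time: 0.8
ee_pos: [0.3388, 0.4102, 0.2307]
eef_rot: [0.547, 0.837, -0.0, -0.0]
ft_force: [0.9, -0.6, -0.1]
width: 0.087
grip_force: 0.0
```

>>> play_rows:
  claw: [0,0,0,0,0,0,0,0]
  delta_pos:
    - [-0.133,0.013,-0.006]
    - [-0.131,0.027,-0.006]
    - [-0.127,0.041,-0.006]
    - [-0.122,0.054,-0.006]
    - [-0.116,0.067,-0.006]
    - [-0.108,0.079,-0.006]
    - [-0.099,0.09,-0.006]
    - [0,0,0]
  delta_rot:
    - [0,0,0.034]
    - [0,0,0.034]
    - [0,0,0.034]
    - [0,0,0.034]
    - [0,0,0.034]
    - [0,0,0.034]
    - [0,0,0.034]
    - [0,0,0]

```text
time: 1.6
ee_pos: [0.4325, 0.2448, 0.2394]
eef_rot: [0.816, 0.578, 0.0, 0.0]
ft_force: [0.3, 0.3, -0.0]
width: 0.0873
grip_force: 0.0
```

```bash
python3 - <<'E'
from bench import r
from h import *
import cv2
s=r.read_state();c=r.camera("wrist");print(s['time'],s['ee_pos'],R.from_quat(s['eef_rot']).as_matrix(),s['ft_force'])
print(c['camera_matrix'],c['hand_eye'],{k for k in c})
np.savez("w1.npz",K=c['camera_matrix'],H=c['hand_eye'],p=s['ee_pos'],q=s['eef_rot'],im=c['pixels'])
cv2.imwrite("pics/w1.png",c['pixels'][...,::-1])
E
```

```text
1.6 [0.4325 0.2448 0.2394] [[ 0.3328  0.943   0.0005]
 [ 0.943  -0.3328 -0.0007]
 [-0.0005  0.0007 -1.    ]] [ 0.3369  0.2693 -0.044 ]
[[309.7069   0.     318.7945]
 [  0.     309.7069 198.9882]
 [  0.       0.       1.    ]] [[-0.0004  0.9611  0.2761  0.0761]
 [ 1.      0.0001  0.0011  0.0015]
 [ 0.001   0.2761 -0.9611 -0.162 ]
 [ 0.      0.      0.      1.    ]] {'pixels', 'hand_eye', 'camera_matrix'}
```

View pics/w1.png

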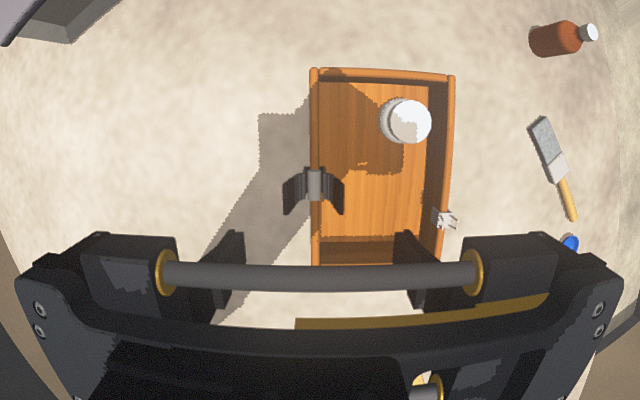

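The wrist view shows the barrel from (314,169) to (315,200), handle tips at about (285,205) and (344,207), and the caddy wall's top at column 315. The clamp's yaw matches the tool.

```bash
cat >> h.py <<'E'
def wray(w,px):
    f,u,v=w['K'][0,0],w['K'][0,2],w['K'][1,2]; d=np.array(px,float)-[u,v]; rr=np.hypot(*d)+1e-9; th=rr/f
    ray=np.array([np.sin(th)*d[0]/rr,-np.sin(th)*d[1]/rr,-np.cos(th)])
    Q=R.from_quat(w['q']); H=w['H']; return w['p']+Q.apply(H[:3,3]), Q.apply(H[:3,:3]@ray)
def wz(w,px,z):
    o,d=wray(w,px); return o+d*(z-o[2])/d[2]
E
python3 - <<'E'
from h import *
w=np.load("w1.npz")
for px,z in(((314,169),.094),((315,200),.094),((314.5,184.5),.094),((315,68),.08),((317,262),.08),((285,205),.13),((344,207),.13),((283,205),.14),((344,207),.14)):
    p=wz(w,px,z); print(px,p,"tool:",R.from_quat(w['q']).inv().apply(p-w['p']))
E
```

```text
(314, 169) [0.4355 0.264  0.094 ] tool: [ 0.0193 -0.0036  0.1454]
(315, 200) [0.4255 0.2331 0.094 ] tool: [-0.0133 -0.0027  0.1454]
(314.5, 184.5) [0.4306 0.2487 0.094 ] tool: [ 0.0032 -0.0032  0.1454]
(315, 68) [0.4708 0.361  0.08  ] tool: [ 0.1225 -0.0026  0.1594]
(317, 262) [0.4009 0.1577 0.08  ] tool: [-0.0925 -0.0009  0.1595]
(285, 205) [0.4018 0.2475 0.13  ] tool: [-0.0076 -0.0299  0.1094]
(344, 207) [0.4524 0.2276 0.13  ] tool: [-0.0095  0.0244  0.1095]
(283, 205) [0.4022 0.2506 0.14  ] tool: [-0.0045 -0.0305  0.0994]
(344, 207) [0.4526 0.2308 0.14  ] tool: [-0.0064  0.0236  0.0995]
```

>>> play_rows:
  claw: [0,0,0,0,0,0]
  delta_pos:
    - [0.016,-0.016,0.15]
    - [0,0,0.15]
    - [0,0,0.15]
    - [0,0,0.15]
    - [0,0,0.055]
    - [0,0,0]
  delta_rot:
    - [0,0,0]
    - [0,0,0]
    - [0,0,0]
    - [0,0,0]
    - [0,0,0]
    - [0,0,0]

```text
time: 2.25
ee_pos: [0.4275, 0.2525, 0.1072]
eef_rot: [0.813, 0.582, -0.001, 0.0]
ft_force: [0.5, -0.3, -0.1]
width: 0.0869
grip_force: 0.0
```

>>> play_rows:
  claw: [0.3,0.4,0.45,0.5,0.5,0.5]
  delta_pos:
    - [0,0,0]
    - [0,0,0]
    - [0,0,0]
    - [0,0,0]
    - [0,0,0]
    - [0,0,0]
  delta_rot:
    - [0,0,0]
    - [0,0,0]
    - [0,0,0]
    - [0,0,0]
    - [0,0,0]
    - [0,0,0]
  squeeze: 6

```text
time: 2.85
ee_pos: [0.4291, 0.2525, 0.1087]
eef_rot: [0.814, 0.581, 0.001, 0.0]
ft_force: [0.8, -2.0, 0.5]
width: 0.0512
grip_force: 6.0
```

```bash
python3 - <<'E'
from bench import r
from h import *
for i in range(3):
    s=r.read_state();print(s['time'],s['ee_pos'],R.from_quat(s['eef_rot']).as_matrix()[:,1:].T.ravel(),s['ft_force'],s['width'],s['grip_force'])
E
```

```text
2.85 [0.4291 0.2525 0.1087] [ 0.9459 -0.3246  0.0008  0.001   0.0005 -1.    ] [ 0.8445 -2.0241  0.4545] 0.051244478589252435 5.997098926582112
2.85 [0.4291 0.2525 0.1087] [ 0.9459 -0.3246  0.0008  0.001   0.0005 -1.    ] [ 0.8445 -2.0241  0.4545] 0.051244478589252435 5.997098926582112
2.85 [0.4291 0.2525 0.1087] [ 0.9459 -0.3246  0.0008  0.001   0.0005 -1.    ] [ 0.8445 -2.0241  0.4545] 0.051244478589252435 5.997098926582112
```

>>> play_rows:
  claw: [0.6,0.65,0.7,0.7,0.7,0.7,0.7,0.7]
  delta_pos:
    - [0,0,0]
    - [0,0,0]
    - [0,0,0]
    - [0,0,0]
    - [0,0,0]
    - [0,0,0]
    - [0,0,0]
    - [0,0,0]
  delta_rot:
    - [0,0,0]
    - [0,0,0]
    - [0,0,0]
    - [0,0,0]
    - [0,0,0]
    - [0,0,0]
    - [0,0,0]
    - [0,0,0]
  squeeze: 22

```text
time: 3.65
ee_pos: [0.4287, 0.2525, 0.1084]
eef_rot: [0.814, 0.581, 0.0, -0.0]
ft_force: [0.1, 0.0, -0.9]
width: 0.0316
grip_force: 22.0
```

```bash
python3 - <<'E'
from bench import r
from h import *
import cv2
s=r.read_state();print(s['time'],s['ee_pos'],R.from_quat(s['eef_rot']).as_matrix()[:,1:].T.ravel(),s['ft_force'],s['torque'],s['width'],s['grip_force'])
c=r.camera("scene")['pixels'][...,::-1];w=r.camera("wrist")['pixels'][...,::-1]
cv2.imwrite("pics/g1.png",np.hstack([cv2.resize(c[200:320,360:480],(400,400)),cv2.resize(w[120:320,220:420],(400,400))]))
E
```

```text
3.65 [0.4287 0.2525 0.1084] [ 0.9459 -0.3245 -0.      0.      0.0001 -1.    ] [ 0.0998  0.0483 -0.9092] [-0.0475  0.0444 -0.0163] 0.03163584421854239 21.994981241186906
```

View pics/g1.png

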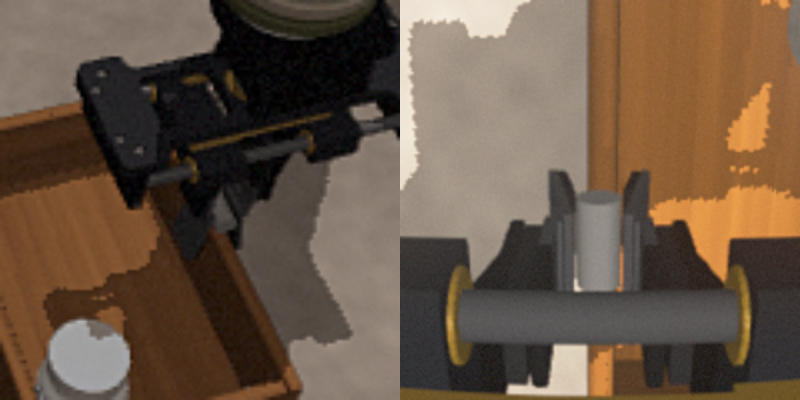

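The clamp is fully squeezed (31.6 mm) and centred between the fingers. The barrel's far end is at wrist pixel (319,217). I'll lift straight up.

>>> play_rows:
  claw: [0.7,0.7,0.7,0.7,0.7,0.7,0.7,0.7]
  delta_pos:
    - [0,0,-0.05]
    - [0,0,-0.1]
    - [0,0,-0.15]
    - [0,0,-0.2]
    - [0,0,-0.2]
    - [0,0,-0.2]
    - [0,0,-0.1]
    - [0,0,0]
  delta_rot:
    - [0,0,0]
    - [0,0,0]
    - [0,0,0]
    - [0,0,0]
    - [0,0,0]
    - [0,0,0]
    - [0,0,0]
    - [0,0,0]

```text
time: 4.55
ee_pos: [0.4297, 0.253, 0.3123]
eef_rot: [0.814, 0.581, 0.003, -0.0]
ft_force: [0.4, -0.5, -1.0]
width: 0.0321
grip_force: 22.0
```

```bash
python3 - <<'E'
from bench import r
from h import *
import cv2
s=r.read_state();print(s['time'],s['ee_pos'],R.from_quat(s['eef_rot']).as_matrix()[:,1:].T.ravel(),s['ft_force'],s['torque'],s['width'],s['grip_force'])
c=r.camera("wrist");w=dict(K=c['camera_matrix'],H=c['hand_eye'],p=np.zeros(3),q=[0,0,0,1])
for px in((319,216),(319,218),(319,220)):
  for d in (.0143,.0213): print(px,d,wz(w,px,d))
t=r.camera("top")['pixels'][...,::-1]
cv2.imwrite("pics/g2.png",np.hstack([cv2.resize(t[180:300,160:280],(400,400),interpolation=2),cv2.resize(c['pixels'][120:320,220:420,::-1],(400,400))]))
E
```

```text
4.55 [0.4297 0.253  0.3123] [ 0.9458 -0.3246  0.003   0.0045  0.004  -1.    ] [ 0.437  -0.4633 -1.041 ] [-0.0423  0.0903 -0.0139] 0.03213964144620483 21.99517034325254
(319, 216) 0.0143 [0.0148 0.0015 0.0143]
(319, 216) 0.0213 [0.0124 0.0015 0.0213]
(319, 218) 0.0143 [0.0135 0.0015 0.0143]
(319, 218) 0.0213 [0.0111 0.0015 0.0213]
(319, 220) 0.0143 [0.0123 0.0015 0.0143]
(319, 220) 0.0213 [0.0097 0.0015 0.0213]
```

View pics/g2.png

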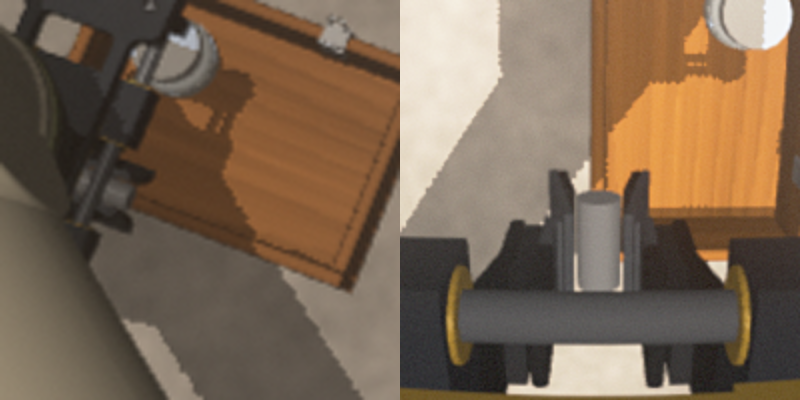

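The clamp is held squarely, with the barrel end at wrist pixel (319,216), so its axial offset is about 0–1 mm. The caddy is clear of it. I'll plan the move to a leaned hover 60 mm above the panel edge.

```bash
cat >> h.py <<'E'
def board(B,yaw,lean):
    y=np.array([-np.sin(yaw),np.cos(yaw),0]); f=np.array([np.cos(yaw),np.sin(yaw),0])
    z=np.cos(lean)*np.array([0,0,1])-np.sin(lean)*f; x=np.cross(y,z); return x,y,z
E
python3 - <<'E'
from bench import r
from h import *
B=np.array([.5565,-.2095,.245]);x,y,z=board(B,.0225,.325)
plan(r.read_state(),B+.1*z,ori(-z,x),14); print(B+.1*z)
E
```

```text
time 4.65 rv/row [-0.0073  0.0013 -0.008 ]
pos [[-0.145, 0.086, -0.011], [-0.147, 0.083, -0.01], [-0.149, 0.079, -0.009], [-0.151, 0.076, -0.007], [-0.153, 0.072, -0.006], [-0.155, 0.068, -0.005], [-0.156, 0.064, -0.005], [-0.158, 0.061, -0.004], [-0.159, 0.057, -0.003], [-0.161, 0.053, -0.002], [-0.162, 0.049, -0.002], [-0.163, 0.045, -0.002], [-0.164, 0.041, -0.001], [-0.165, 0.037, -0.001]]
rot [-0.0073, 0.0013, -0.008]
[ 0.5246 -0.2102  0.3398]
```

>>> play_rows:
  claw: [0.7,0.7,0.7,0.7,0.7,0.7,0.7]
  delta_pos:
    - [-0.1,0.06,-0.08]
    - [-0.147,0.083,-0.08]
    - [-0.149,0.079,-0.01]
    - [-0.151,0.076,-0.008]
    - [-0.153,0.072,-0.006]
    - [-0.155,0.068,-0.005]
    - [-0.156,0.064,-0.005]
  delta_rot:
    - [-0.007,0.001,-0.008]
    - [-0.007,0.001,-0.008]
    - [-0.007,0.001,-0.008]
    - [-0.007,0.001,-0.008]
    - [-0.007,0.001,-0.008]
    - [-0.007,0.001,-0.008]
    - [-0.007,0.001,-0.008]

```text
time: 5.35
ee_pos: [0.474, 0.03, 0.351]
eef_rot: [0.757, 0.649, 0.053, 0.056]
ft_force: [1.3, -0.0, -1.0]
width: 0.0319
grip_force: 22.0
```

>>> play_rows:
  claw: [0.7,0.7,0.7,0.7,0.7,0.7,0.7,0.7]
  delta_pos:
    - [-0.158,0.061,-0.004]
    - [-0.159,0.057,-0.003]
    - [-0.161,0.053,-0.002]
    - [-0.162,0.049,-0.002]
    - [-0.163,0.045,-0.002]
    - [-0.164,0.041,0]
    - [-0.12,0.03,0]
    - [0,0,0]
  delta_rot:
    - [-0.007,0.001,-0.008]
    - [-0.007,0.001,-0.008]
    - [-0.007,0.001,-0.008]
    - [-0.007,0.001,-0.008]
    - [-0.007,0.001,-0.008]
    - [-0.007,0.001,-0.008]
    - [-0.007,0.001,-0.008]
    - [0,0,0]

```text
time: 6.15
ee_pos: [0.5208, -0.1946, 0.3674]
eef_rot: [0.692, 0.705, 0.106, 0.111]
ft_force: [-0.5, -0.7, -1.2]
width: 0.0317
grip_force: 22.0
```

```bash
python3 - <<'E'
from bench import r
from h import *
import cv2
s=r.read_state();c=r.camera("wrist");t=r.camera("top")['pixels'];sc=r.camera("scene")['pixels']
print(s['time'],s['ee_pos'],R.from_quat(s['eef_rot']).as_matrix()[:,1:].T.ravel(),s['joint_positions'],s['ft_force'],s['width'],s['grip_force'])
np.savez("w2.npz",K=c['camera_matrix'],H=c['hand_eye'],p=s['ee_pos'],q=s['eef_rot'],im=c['pixels'],sc=sc)
a=cv2.resize(c['pixels'][80:280,120:520,::-1],(800,400),interpolation=2)
b=np.hstack([cv2.resize(t[120:220,340:540,::-1],(400,200),interpolation=2),cv2.resize(sc[60:160,180:380,::-1],(400,200),interpolation=2)])
for X in range(0,800,40): cv2.line(a,(X,0),(X,6),(0,255,0),1)
for Y in range(0,400,40): cv2.line(a,(0,Y),(6,Y),(0,255,0),1)
cv2.imwrite("pics/e1.png",np.vstack([a,b]))
E
```

```text
6.15 [ 0.5208 -0.1946  0.3674] [ 0.9526  0.0203  0.3035  0.3037 -0.005  -0.9528] [-0.6772 -0.2214  0.8724  1.6922  0.1154  1.2888  0.2134] [-0.4846 -0.6708 -1.1677] 0.03170691595274391 21.994263808282994
```

View pics/e1.png

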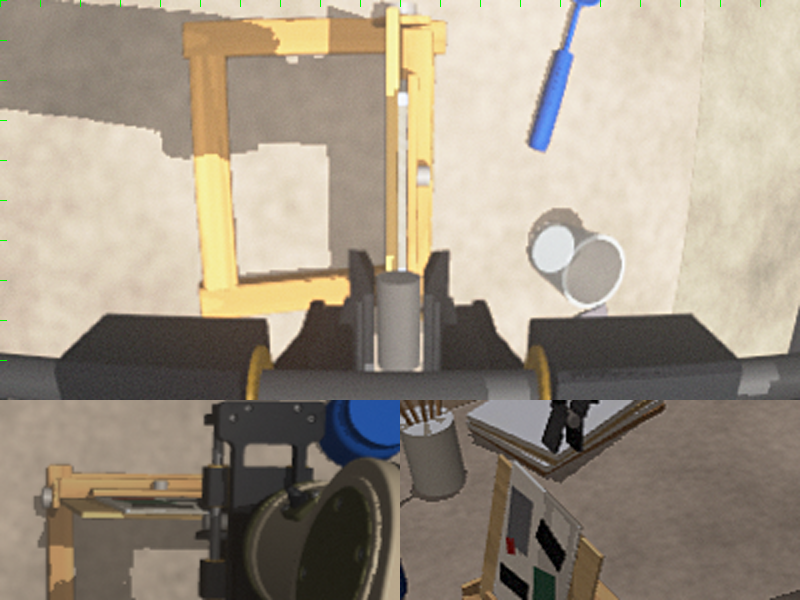

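The wrist view looks straight down the board plane. The board's back edge is at crop column 386 and the panel front at 408, so the mid-edge is at column 397 against 399 for the barrel. The panel's left corner is at crop row 93 and the board's at about row 8, so lean, yaw and lateral position all look aligned. Next I'll measure along the edge.

```bash
python3 - <<'E'
from h import *
w=np.load("w2.npz"); B=np.array([.5565,-.2095,.245]);Q=R.from_quat(w['q'])
for ln in(.309,.325):
    x,y,z=board(B,.0215,ln); print("B in tool",Q.inv().apply(B-w['p']))
t=dict(K=w['K'],H=w['H'],p=np.zeros(3),q=[0,0,0,1])
for d in(.110,.115,.12,.125,.13): print(d,"panel corner",wz(t,(321.5,126.7),d),"board corner",wz(t,(317,84.5),d))
im=w['im'].astype(int)
print(im[110:140:1,320:323].mean(1).round().astype(int).tolist())
print(im[76:94,315:318].mean(1).round().astype(int).tolist())
E
```

```text
B in tool [-0.0142 -0.0035  0.1275]
B in tool [-0.0142 -0.0035  0.1275]
0.11 panel corner [0.063  0.0036 0.11  ] board corner [ 0.1001 -0.0003  0.11  ]
0.115 panel corner [0.0628 0.0036 0.115 ] board corner [ 0.1006 -0.0004  0.115 ]
0.12 panel corner [0.0626 0.0036 0.12  ] board corner [ 0.101  -0.0004  0.12  ]
0.125 panel corner [0.0623 0.0037 0.125 ] board corner [ 0.1015 -0.0004  0.125 ]
0.13 panel corner [0.0621 0.0037 0.13  ] board corner [ 0.1019 -0.0005  0.13  ]
[[210, 173, 115], [211, 176, 114], [213, 175, 114], [213, 174, 114], [170, 133, 92], [159, 127, 89], [158, 125, 88], [162, 127, 88], [159, 125, 88], [156, 126, 100], [151, 139, 124], [155, 144, 132], [151, 142, 129], [150, 140, 127], [150, 140, 127], [155, 145, 134], [213, 216, 217], [245, 249, 254], [247, 250, 252], [246, 248, 250], [246, 248, 251], [246, 249, 253], [238, 240, 244], [226, 219, 207], [227, 220, 205], [227, 220, 204], [225, 220, 204], [224, 218, 203], [222, 217, 201], [224, 218, 203]]
[[237, 226, 210], [236, 224, 207], [236, 224, 208], [236, 224, 205], [236, 224, 207], [218, 204, 191], [196, 184, 176], [231, 213, 172], [246, 235, 164], [247, 242, 170], [246, 241, 172], [246, 241, 172], [246, 240, 171], [246, 241, 171], [246, 241, 171], [246, 241, 171], [246, 241, 172], [246, 241, 176]]
```

>>> play_rows:
  claw: [0.7,0.7,0.7,0.7,0.7,0.7,0.7,0.7]
  delta_pos:
    - [-0.03,-0.002,0]
    - [-0.032,0,0]
    - [0,0,0]
    - [0,0,0.05]
    - [0,0,0.08]
    - [0,0,0.06]
    - [0,0,0.02]
    - [0,0,0]
  delta_rot:
    - [0,0,0]
    - [0,0,0]
    - [0,0,0]
    - [0,0,0]
    - [0,0,0]
    - [0,0,0]
    - [0,0,0]
    - [0,0,0]

```text
time: 7.1
ee_pos: [0.5345, -0.203, 0.3278]
eef_rot: [0.69, 0.707, 0.106, 0.111]
ft_force: [0.6, 0.3, -0.6]
width: 0.0322
grip_force: 22.0
```

```bash
python3 - <<'E'
from bench import r
from h import *
import cv2
w0=np.load("w2.npz")
s=r.read_state();c=r.camera("wrist");sc=r.camera("scene")['pixels'];t=r.camera("top")['pixels']
Q=R.from_quat(w0['q']); print(s['time'],"moved in old tool",Q.inv().apply(s['ee_pos']-w0['p']),"turn",(Q.inv()*R.from_quat(s['eef_rot'])).as_rotvec(),s['ft_force'],s['torque'],s['width'])
np.savez("w3.npz",K=c['camera_matrix'],H=c['hand_eye'],p=s['ee_pos'],q=s['eef_rot'],im=c['pixels'])
a=cv2.resize(c['pixels'][60:260,219:419,::-1],(500,500),interpolation=2)
b=np.vstack([cv2.resize(sc[60:160,200:320,::-1],(300,250),interpolation=2),cv2.resize(t[130:230,380:500,::-1],(300,250),interpolation=2)])
for X in range(0,500,50): cv2.line(a,(X,0),(X,6),(0,255,0),1);cv2.line(a,(0,X),(6,X),(0,255,0),1)
cv2.imwrite("pics/e2.png",np.hstack([a,b]))
E
```

```text
7.1 moved in old tool [-0.0082  0.0008  0.0419] turn [ 0.0005  0.0015 -0.0048] [ 0.5767  0.3177 -0.6431] [-0.0467  0.4735  0.0113] 0.03219409875455176
```

View pics/e2.png

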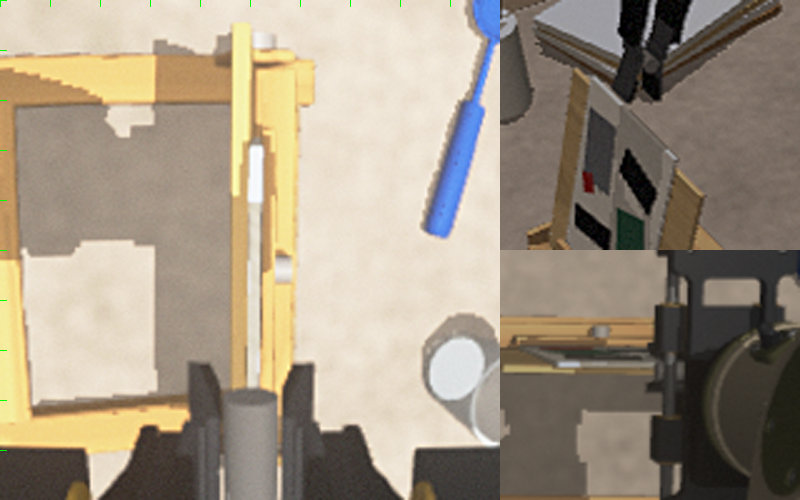

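The edge's mid-line is at crop column 247.5 against 250 for the barrel (about 0.7 mm), and the panel corner is at crop (257,143). The jaws are above the panel.

```bash
python3 - <<'E'
from h import *
w=np.load("w3.npz");t=dict(K=w['K'],H=w['H'],p=np.zeros(3),q=[0,0,0,1])
print(wz(t,(321.8,117),.0735),wz(t,(317.9,205),.0735),wz(t,(319,216),.0143))
print(w['im'][110:124,321].tolist())
E
```

```text
[0.0721 0.0035 0.0735] [0.0031 0.0005 0.0735] [0.0145 0.0014 0.0143]
[[159, 124, 87], [159, 123, 86], [165, 131, 91], [166, 126, 89], [166, 134, 104], [161, 147, 132], [159, 149, 136], [162, 151, 140], [219, 221, 217], [246, 250, 252], [247, 248, 249], [246, 247, 248], [246, 247, 248], [246, 247, 248]]
```

>>> play_rows:
  claw: [0.7,0.7,0.7,0.7,0.7,0.7,0.7,0.7]
  delta_pos:
    - [-0.018,-0.004,0]
    - [0,0,0]
    - [0,0,0.02]
    - [0,0,0.03]
    - [0,0,0.03]
    - [0,0,0.03]
    - [0,0,0.03]
    - [0,0,0.01]
  delta_rot:
    - [0,0,0]
    - [0,0,0]
    - [0,0,0]
    - [0,0,0]
    - [0,0,0]
    - [0,0,0]
    - [0,0,0]
    - [0,0,0]

```text
time: 8.05
ee_pos: [0.543, -0.2067, 0.2988]
eef_rot: [0.69, 0.707, 0.106, 0.111]
ft_force: [0.4, 0.3, -1.4]
width: 0.0317
grip_force: 22.0
```

>>> play_rows:
  claw: [0.7,0.7]
  delta_pos:
    - [0,0,0]
    - [0,0,0]
  delta_rot:
    - [0,0,0]
    - [0,0,0]

```text
time: 8.25
ee_pos: [0.5431, -0.207, 0.2999]
eef_rot: [0.69, 0.707, 0.106, 0.112]
ft_force: [0.0, 0.3, -0.4]
width: 0.0315
grip_force: 22.0
```

```bash
cat > chk.py <<'E'
from bench import r
from h import *
w0=np.load("w2.npz");Q=R.from_quat(w0['q']);s=r.read_state()
print(s['time'],"moved",Q.inv().apply(s['ee_pos']-w0['p']),"turn",(Q.inv()*R.from_quat(s['eef_rot'])).as_rotvec(),"F tool",Q.inv().apply(s['ft_force']),"M",Q.inv().apply(s['torque']),s['width'],s['grip_force'])
E
python3 chk.py
```

```text
8.25 moved [-0.0121  0.0005  0.0712] turn [-0.001   0.0015 -0.0045] F tool [ 0.2757 -0.1006  0.3728] M [ 0.4437 -0.0911 -0.0696] 0.031458590024387 21.995201839727088
```

>>> play_rows:
  claw: [0.7,0.7,0.7,0.7,0.7,0.7,0.7,0.7]
  delta_pos:
    - [0,0,0.005]
    - [0,0,0.005]
    - [0,0,0.005]
    - [0,0,0.005]
    - [0,0,0.005]
    - [0,0,0.005]
    - [0,0,0.005]
    - [0,0,0]
  delta_rot:
    - [0,0,0]
    - [0,0,0]
    - [0,0,0]
    - [0,0,0]
    - [0,0,0]
    - [0,0,0]
    - [0,0,0]
    - [0,0,0]

```text
time: 9.05
ee_pos: [0.5452, -0.2069, 0.2929]
eef_rot: [0.69, 0.707, 0.106, 0.111]
ft_force: [0.3, -0.2, -1.0]
width: 0.0317
grip_force: 22.0
```

>>> play_rows:
  claw: [0.7,0.7,0.7,0.7,0.7]
  delta_pos:
    - [0,0,0.005]
    - [0,0,0.005]
    - [0,0,0.005]
    - [0,0,0]
    - [0,0,0]
  delta_rot:
    - [0,0,0]
    - [0,0,0]
    - [0,0,0]
    - [0,0,0]
    - [0,0,0]

```text
time: 9.55
ee_pos: [0.5461, -0.207, 0.2902]
eef_rot: [0.69, 0.707, 0.106, 0.111]
ft_force: [0.1, 0.2, -1.3]
width: 0.0321
grip_force: 22.0
```

```bash
python3 chk.py
```

```text
9.55 moved [-0.012   0.0004  0.0813] turn [-0.0008  0.0016 -0.0045] F tool [ 0.2281 -0.303   1.2613] M [ 0.4301 -0.0234 -0.0459] 0.03212610558376025 21.995147682973766
```

>>> play_rows:
  claw: [0.7,0.7,0.7,0.7,0.7,0.7]
  delta_pos:
    - [0,0,0.003]
    - [0,0,0.003]
    - [0,0,0.003]
    - [0,0,0.003]
    - [0,0,0.003]
    - [0,0,0]
  delta_rot:
    - [0,0,0]
    - [0,0,0]
    - [0,0,0]
    - [0,0,0]
    - [0,0,0]
    - [0,0,0]

```text
time: 10.15
ee_pos: [0.547, -0.207, 0.2873]
eef_rot: [0.69, 0.707, 0.106, 0.111]
ft_force: [-0.2, -0.4, -0.3]
width: 0.032
grip_force: 22.0
```

>>> play_rows:
  claw: [0.7,0.7,0.7,0.7]
  delta_pos:
    - [0,0,0.003]
    - [0,0,0.003]
    - [0,0,0.003]
    - [0,0,0]
  delta_rot:
    - [0,0,0]
    - [0,0,0]
    - [0,0,0]
    - [0,0,0]

```text
time: 10.55
ee_pos: [0.5475, -0.207, 0.2855]
eef_rot: [0.69, 0.707, 0.106, 0.111]
ft_force: [0.4, -0.7, -0.9]
width: 0.0319
grip_force: 22.0
```

>>> play_rows:
  claw: [0.7,0.7,0.7,0.7]
  delta_pos:
    - [0,0,0.003]
    - [0,0,0.003]
    - [0,0,0]
    - [0,0,0]
  delta_rot:
    - [0,0,0]
    - [0,0,0]
    - [0,0,0]
    - [0,0,0]

```text
time: 10.95
ee_pos: [0.5479, -0.207, 0.2845]
eef_rot: [0.69, 0.707, 0.106, 0.111]
ft_force: [-0.3, -0.1, -0.1]
width: 0.0317
grip_force: 22.0
```

>>> play_rows:
  claw: [0.7,0.7,0.7,0.7]
  delta_pos:
    - [0,0,0.003]
    - [0,0,0.003]
    - [0,0,0]
    - [0,0,0]
  delta_rot:
    - [0,0,0]
    - [0,0,0]
    - [0,0,0]
    - [0,0,0]

```text
time: 11.35
ee_pos: [0.5483, -0.207, 0.2834]
eef_rot: [0.69, 0.707, 0.106, 0.111]
ft_force: [-0.3, 0.4, -1.6]
width: 0.0315
grip_force: 22.0
```

>>> play_rows:
  claw: [0.7,0.7,0.7]
  delta_pos:
    - [0,0,0.004]
    - [0,0,0]
    - [0,0,0]
  delta_rot:
    - [0,0,0]
    - [0,0,0]
    - [0,0,0]

```text
time: 11.65
ee_pos: [0.5485, -0.207, 0.2826]
eef_rot: [0.69, 0.707, 0.106, 0.111]
ft_force: [0.6, -0.5, -0.7]
width: 0.0317
grip_force: 22.0
```

>>> play_rows:
  claw: [0.7,0.7,0.7]
  delta_pos:
    - [0,0,0.004]
    - [0,0,0]
    - [0,0,0]
  delta_rot:
    - [0,0,0]
    - [0,0,0]
    - [0,0,0]

```text
time: 11.95
ee_pos: [0.5488, -0.207, 0.2818]
eef_rot: [0.69, 0.707, 0.106, 0.111]
ft_force: [0.5, 0.6, -1.9]
width: 0.0316
grip_force: 22.0
```

```bash
python3 chk.py; python3 - <<'E'
from bench import r
from h import *
import cv2
c=r.camera("wrist");sc=r.camera("scene")['pixels']
a=cv2.resize(c['pixels'][90:250,239:399,::-1],(400,400),interpolation=2)
b=cv2.resize(sc[65:145,210:290,::-1],(400,400),interpolation=2)
cv2.imwrite("pics/e3.png",np.hstack([a,b]))
E
```

```text
11.95 moved [-0.012   0.0004  0.0901] turn [-0.0008  0.0016 -0.0045] F tool [ 0.5677 -0.0727  2.0008] M [ 0.4221 -0.0568 -0.0127] 0.031635002604366684 21.995106912054325
```

View pics/e3.png

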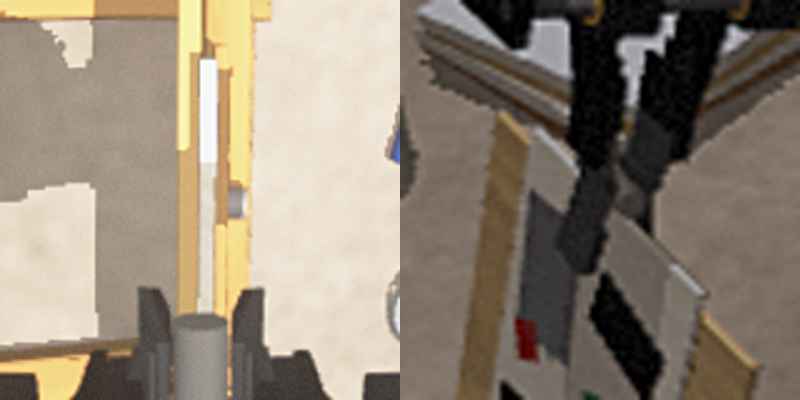

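The jaws straddle the panel and board, with the barrel at about (628,195), just above the panel edge in the scene view. I'll keep creeping.

>>> play_rows:
  claw: [0.7,0.7,0.7]
  delta_pos:
    - [0,0,0.004]
    - [0,0,0]
    - [0,0,0]
  delta_rot:
    - [0,0,0]
    - [0,0,0]
    - [0,0,0]

```text
time: 12.35
ee_pos: [0.5491, -0.2071, 0.2816]
eef_rot: [0.69, 0.707, 0.107, 0.111]
ft_force: [-3.8, 1.4, 5.7]
width: 0.0319
grip_force: 22.0
```

>>> play_rows:
  claw: [0.7,0.7,0.7]
  delta_pos:
    - [0,0,0.004]
    - [0,0,0]
    - [0,0,0]
  delta_rot:
    - [0,0,0]
    - [0,0,0]
    - [0,0,0]

```text
time: 12.65
ee_pos: [0.5493, -0.2072, 0.2814]
eef_rot: [0.69, 0.707, 0.107, 0.111]
ft_force: [-10.0, 2.2, 13.0]
width: 0.0315
grip_force: 22.0
```

Contact at about 90.5 mm of travel, roughly 16 N, so I'll ease back a little to a light touch.

>>> play_rows:
  claw: [0.7,0.7,0.7]
  delta_pos:
    - [0,0,-0.005]
    - [0,0,0]
    - [0,0,0]
  delta_rot:
    - [0,0,0]
    - [0,0,0]
    - [0,0,0]

```text
time: 12.95
ee_pos: [0.5491, -0.2071, 0.2816]
eef_rot: [0.69, 0.707, 0.107, 0.112]
ft_force: [-2.9, 1.3, 4.4]
width: 0.0318
grip_force: 22.0
```

```bash
python3 chk.py
```

```text
12.95 moved [-0.0121  0.0006  0.0905] turn [-0.0013  0.0016 -0.0045] F tool [ 1.2816 -1.4349 -5.0719] M [0.694  0.0578 0.0131] 0.03183001323239928 22.000400937977247
```

>>> play_rows:
  claw: [0.62,0.6,0.58,0.56,0.54,0.52,0.5,0.48]
  delta_pos:
    - [0,0,0]
    - [0,0,0]
    - [0,0,0]
    - [0,0,0]
    - [0,0,0]
    - [0,0,0]
    - [0,0,0]
    - [0,0,0]
  delta_rot:
    - [0,0,0]
    - [0,0,0]
    - [0,0,0]
    - [0,0,0]
    - [0,0,0]
    - [0,0,0]
    - [0,0,0]
    - [0,0,0]

```text
time: 13.75
ee_pos: [0.5488, -0.207, 0.2811]
eef_rot: [0.69, 0.707, 0.106, 0.111]
ft_force: [-0.8, -0.2, -2.2]
width: 0.0445
grip_force: 7.4
```

>>> play_rows:
  claw: [0.46,0.44,0.42,0.4,0.38,0.36]
  delta_pos:
    - [0,0,0]
    - [0,0,0]
    - [0,0,0]
    - [0,0,0]
    - [0,0,0]
    - [0,0,0]
  delta_rot:
    - [0,0,0]
    - [0,0,0]
    - [0,0,0]
    - [0,0,0]
    - [0,0,0]
    - [0,0,0]

```text
time: 14.35
ee_pos: [0.5492, -0.207, 0.2815]
eef_rot: [0.69, 0.707, 0.107, 0.112]
ft_force: [-0.1, 0.1, -0.7]
width: 0.0544
grip_force: 0.5
```

```bash
python3 chk.py
```

```text
14.35 moved [-0.012   0.0007  0.0905] turn [-0.0016  0.0016 -0.0046] F tool [ 0.0772 -0.2984  0.6645] M [ 0.6504 -0.049  -0.0373] 0.05439698731138276 0.47054554009122285
```

>>> play_rows:
  claw: [0.25,0.15,0,0,0,0]
  delta_pos:
    - [0,0,0]
    - [0,0,0]
    - [0,0,0]
    - [0,0,0]
    - [0,0,0]
    - [0,0,0]
  delta_rot:
    - [0,0,0]
    - [0,0,0]
    - [0,0,0]
    - [0,0,0]
    - [0,0,0]
    - [0,0,0]

```text
time: 14.95
ee_pos: [0.549, -0.207, 0.2813]
eef_rot: [0.69, 0.707, 0.106, 0.111]
ft_force: [0.1, -0.3, 0.0]
width: 0.0858
grip_force: 0.0
```

```bash
python3 chk.py; python3 - <<'E'
from bench import r
from h import *
import cv2
im=r.camera("wrist")['pixels'];g=cv2.cvtColor(im,cv2.COLOR_RGB2GRAY).astype(np.float32)
e=cv2.imread("pics/e3.png")[:,:400]; g0=cv2.cvtColor(cv2.resize(e,(160,160),interpolation=cv2.INTER_AREA),cv2.COLOR_BGR2GRAY).astype(np.float32)
def shift(x,y,w,h):
    t=cv2.resize(g0[y-90:y-90+h,x-239:x-239+w],None,fx=8,fy=8,interpolation=2)
    q=cv2.resize(g[y-6:y+h+6,x-6:x+w+6],None,fx=8,fy=8,interpolation=2)
    m=cv2.matchTemplate(q,t,cv2.TM_CCOEFF_NORMED);_,v,_,l=cv2.minMaxLoc(m);return v,(np.array(l)-48)/8
print("barrel end",shift(308,212,23,14),"panel corner",shift(315,108,12,14),"board",shift(306,140,26,30))
np.savez("w4.npz",im=im)
print(im[222:223,300:340].mean(2).astype(int).tolist(), g0[222-90,300-239:340-239].astype(int).tolist())
E
```

```text
14.95 moved [-0.012   0.0004  0.0906] turn [-0.001   0.0017 -0.0045] F tool [-0.2865  0.138   0.0045] M [ 0.3288 -0.0642 -0.0415] 0.08581392947489978 0.0
barrel end (0.5862586498260498, array([-6.  ,  0.25])) panel corner (0.993485689163208, array([0., 0.])) board (0.9223001599311829, array([-0.125,  6.   ]))
[[80, 81, 82, 74, 79, 96, 109, 114, 115, 114, 113, 113, 107, 107, 108, 107, 103, 110, 108, 105, 104, 116, 122, 137, 148, 167, 179, 168, 78, 70, 79, 82, 79, 83, 85, 145, 184, 175, 129, 104]] [75, 77, 78, 77, 73, 65, 69, 93, 104, 110, 123, 130, 129, 135, 135, 131, 130, 134, 134, 137, 134, 136, 138, 142, 144, 140, 140, 141, 136, 142, 189, 155, 79, 66, 78, 79, 82, 82, 84, 83]
```

Released. The panel corner in the wrist image moved 0.0 px, so the lean is unchanged. I'll retreat along the tool axis to the same stand-off as the first wrist picture and compare numerically.

>>> play_rows:
  claw: [0,0,0,0,0,0,0]
  delta_pos:
    - [0,0,-0.05]
    - [0,0,-0.1]
    - [0,0,-0.15]
    - [0,0,-0.15]
    - [0,0,-0.15]
    - [0,0,-0.05]
    - [0,0,0]
  delta_rot:
    - [0,0,0]
    - [0,0,0]
    - [0,0,0]
    - [0,0,0]
    - [0,0,0]
    - [0,0,0]
    - [0,0,0]

```text
time: 15.7
ee_pos: [0.5095, -0.2071, 0.4068]
eef_rot: [0.69, 0.707, 0.108, 0.112]
ft_force: [-0.1, -0.2, -0.3]
width: 0.0869
grip_force: 0.0
```

```bash
python3 chk.py; python3 - <<'E'
from bench import r
from h import *
import cv2
s=r.read_state();c=r.camera("wrist");sc=r.camera("scene")['pixels'];tp=r.camera("top")['pixels']
np.savez("w5.npz",K=c['camera_matrix'],H=c['hand_eye'],p=s['ee_pos'],q=s['eef_rot'],im=c['pixels'],sc=sc,tp=tp)
for n,im in(("w1",np.load("w1.npz")['im']),("w5",c['pixels'])):
    m=im.max(2)<85
    print(n)
    for v in range(160,222,4):
        cols=np.where(m[v,270:360])[0]+270
        runs=np.split(cols,np.where(np.diff(cols)>1)[0]+1) if len(cols) else []
        print(v,[(int(q[0]),int(q[-1])) for q in runs if len(q)>2])
E
```

```text
15.7 moved [-0.0127  0.0009 -0.0409] turn [-0.0038  0.0018 -0.0039] F tool [-0.1847 -0.2227  0.2094] M [ 0.3673 -0.0684 -0.0315] 0.08692662811199825 0.0
w1
160 []
164 []
168 [(304, 309), (319, 324)]
172 [(304, 306), (321, 324)]
176 [(294, 298), (329, 333)]
180 [(288, 298), (329, 339)]
184 [(283, 298), (321, 323), (329, 342)]
188 [(283, 298), (329, 343)]
192 [(283, 298), (329, 343)]
196 [(283, 298), (329, 343)]
200 [(283, 298), (331, 342)]
204 [(283, 294), (333, 342)]
208 [(283, 292), (335, 342)]
212 [(284, 289), (338, 342)]
216 []
220 []
w5
160 []
164 []
168 []
172 [(322, 324)]
176 []
180 []
184 [(293, 295)]
188 [(288, 292), (336, 341)]
192 [(286, 292), (336, 338)]
196 [(286, 288), (292, 295), (335, 342)]
200 [(289, 291), (339, 344)]
204 [(293, 295), (335, 340)]
208 [(292, 294), (334, 341)]
212 [(290, 294), (337, 344)]
216 [(287, 290), (339, 343)]
220 []
```

```bash
python3 - <<'E'
from h import *
im=np.load("w5.npz")['im']; w1=np.load("w1.npz")['im']
for v in (120,140,160,172): print(v,306,im[v-1:v+2,306:334].mean(0).round().astype(int)[:,[0,2]].tolist())
for v in (186,200,208): print("w5",v,280,im[v-1:v+2,280:350].mean((0,2)).astype(int).tolist()); 
print("w1",190,280,w1[189:192,280:350].mean((0,2)).astype(int).tolist())
print("col315 w5",165,im[165:225,315:319].mean((1,2)).astype(int).tolist())
E
```

```text
120 306 [[162, 134], [164, 135], [161, 130], [162, 132], [164, 134], [163, 134], [206, 127], [246, 162], [248, 177], [244, 158], [210, 110], [215, 141], [246, 255], [246, 251], [246, 251], [239, 255], [218, 137], [248, 136], [246, 150], [246, 157], [238, 134], [238, 133], [246, 150], [246, 153], [245, 155], [245, 157], [245, 147], [245, 137]]
140 306 [[162, 131], [165, 135], [162, 131], [163, 134], [163, 134], [163, 134], [170, 112], [198, 113], [210, 116], [208, 114], [203, 113], [181, 115], [228, 201], [229, 209], [228, 209], [218, 185], [214, 110], [249, 139], [247, 150], [246, 159], [241, 143], [237, 130], [246, 149], [246, 152], [246, 150], [246, 154], [242, 140], [233, 140]]
160 306 [[166, 134], [166, 134], [167, 136], [163, 132], [162, 134], [165, 134], [175, 117], [200, 113], [213, 114], [210, 114], [203, 112], [187, 121], [224, 199], [229, 209], [216, 192], [193, 152], [217, 110], [248, 138], [246, 145], [246, 143], [239, 158], [218, 172], [216, 172], [218, 173], [218, 175], [223, 177], [239, 163], [246, 154]]
172 306 [[103, 86], [90, 78], [85, 71], [82, 66], [78, 61], [95, 
[... 1181 characters left out ...]
95, 75, 70, 71, 78, 71, 73, 72, 75, 77, 74, 69, 106, 220, 223, 218, 218]
w1 190 280 [157, 145, 96, 61, 61, 60, 59, 56, 57, 59, 53, 56, 56, 55, 57, 69, 67, 69, 73, 81, 84, 67, 84, 91, 86, 73, 58, 70, 108, 126, 136, 142, 144, 143, 145, 145, 143, 143, 133, 124, 100, 68, 59, 80, 90, 88, 75, 74, 89, 71, 65, 66, 59, 48, 50, 50, 48, 51, 47, 49, 53, 50, 52, 63, 101, 150, 149, 154, 156, 155]
col315 w5 165 [171, 166, 164, 167, 168, 165, 167, 167, 163, 124, 110, 122, 141, 154, 154, 154, 152, 152, 153, 152, 153, 152, 153, 154, 153, 153, 153, 152, 153, 153, 153, 152, 153, 152, 153, 153, 150, 155, 229, 235, 229, 218, 211, 212, 212, 213, 212, 212, 213, 212, 213, 212, 212, 211, 212, 212, 212, 213, 216, 215]
```

```bash
python3 - <<'E'
from h import *
w=np.load("w5.npz");t=dict(K=w['K'],H=w['H'],p=np.zeros(3),q=[0,0,0,1])
im=w['im'];print(im[120-20:150-10,319].mean(1).astype(int).tolist())
zb=.0213+.1315
for r in(174,203): print("barrel row",r,wz(t,(316,r),zb-.007), wz(t,(316,r),zb))
for r in range(100,120,4): print("corner row",r,wz(t,(320,r),zb+.007)[0])
# scene: project barrel ends at seated pose and print rows near
Q=R.from_quat(w['q']);bx=np.array([-.0005-0.0,-.0005,zb])
for dx in(-.015,.015): print("scene barrel end",proj(S,w['p']+Q.apply(bx+[dx,0,0])))
E
```

```text
[133, 127, 122, 130, 134, 135, 135, 126, 123, 123, 119, 124, 195, 254, 250, 248, 248, 248, 248, 248, 248, 248, 248, 249, 250, 244, 221, 220, 219, 220, 219, 218, 222, 224, 223, 221, 219, 224, 225, 222]
barrel row 174 [ 0.0136 -0.0017  0.1458] [ 0.0122 -0.0017  0.1528]
barrel row 203 [-0.017  -0.0018  0.1458] [-0.0191 -0.0018  0.1528]
corner row 100 0.08845344220322959
corner row 104 0.08429875096140334
corner row 108 0.08014697604487404
corner row 112 0.07599673034996755
corner row 116 0.07184662881508025
scene barrel end [[249.6357 101.2656]]
scene barrel end [[256.4053 107.9583]]
```

```bash
python3 - <<'E'
from bench import r
print(r.close_job())
E
```

```text
the job is handed in; nothing more can be done
None
```

I clipped the large clamp over panel and board and handed the job in at about 16 s. The barrel touched the panel edge at up to about 16 N, eased back to 5 N before I let go. It sits about 2 mm off the panel's middle, the board's lean is unchanged, and I didn't touch the pot or small clip. I had no pictures left to view, so whether it stayed fully home after release rests on force and pixel readings.

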